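Trip the hot dryer's shutter with the hooked rod

TASK

The red shutter of the bench dryer is held up by a brass sliding catch inside the barred tunnel, too hot and narrow for fingers: take the hooked rod from its wooden rest, feel with its prong for the open eye in the catch, and draw the catch towards the tunnel's mouth until the shutter drops fully shut. Then lay the rod back in the notches of its rest, prong down, as it was. Touch the dryer only with the rod and gently, never forcing the catch against its stop, and leave the jar, the tin and the cup where they stand.

Things in the scene. Friction and masses are not known exactly. Their poses are not given: they have to be found in the camera images.
- dryer: Fixed bench dryer. Origin on the table under the middle of the tunnel's open mouth, +x into the tunnel. Grey tunnel: 66 mm wide inside, floor top 30 mm, walls to 135 mm, 160 mm long; 4 mm bars across its top at x = 35, 65, 95, 125 mm, undersides at 135 mm. White block x = 170 to 350 mm, 240 mm wide, 150 mm high
- lane (a point): Fixed point on the tunnel's centre line, dryer x = 105, z = 58 mm, same axes, in the middle of where the catch's eye may be. The catch, a flat brass strip 44 mm wide and 6 mm thick, slides along x (3 N friction, 17 mm or more free below). Unreported: its top lies at z = 53 to 63 mm; the centre of its eye (20 mm along x, 30 mm across) starts 20 mm before to 20 mm beyond this point
- shutter (a joint): Red shutter plate across the tunnel, 58 x 6 mm, about 100 mm high: 0 = held up on the catch, 0.022 m = fully shut. It stands 31 to 43 mm beyond the eye's centre; the catch is solid for 60 mm or more before the eye and back to the shutter. It falls by itself, in 0.5 s, once the catch is drawn 40 to 52 mm to -x; the catch meets a hard stop 8 mm further: feel for it, then ease off
- hook_grip (a point): Hooked rod, 0.15 kg, balancing near this point at mid-height in its blue square handle. x to the hooked end, z up. Handle 20 mm wide (y), 24 mm high, from x = -85 to +55 mm; then an 8 mm round steel shaft to x = 170 mm, where an 8 mm round prong goes down to z = -45 mm
- hook_tip (a point): the lower end of the prong, at x = 170, z = -45 mm from hook_grip, same axes
- rest_mid (a point): Fixed wooden rest: where hook_grip belongs, 67 mm above the table; x along the rod to its hooked end. Two notched posts, 10 mm thick, at x = -45 and +45 mm; notches 28 mm wide, notch floor 55 mm and cheek tops 73 mm above the table, 46 mm over the cheeks; foot 150 x 80 x 12 mm
- paint_jar: bystander: red paint jar, 44 mm diameter, 55 mm high, origin under its centre
- tin: bystander: green tin, 68 mm diameter, 90 mm high, origin under its centre
- mug: bystander: white ceramic cup, 72 mm diameter, 75 mm high, origin under its centre
Not all that is in view belongs to the job. Of the things like the part that bears rest_mid, leave any that is blue; of the rest the larger one is meant.

How it is judged:
By the outcome, as a careful person would: the job done as asked, in the order asked, and still so for the second after the job is handed in, with the robot touching nothing.
It also fails if it takes over 61 s, if anything falls off the work surface, if the arm or the gripper's body presses on something with over 40 N, if the wrist force passes 120 N, or if a joint passes its speed limit or range.

ROBOT

A 6-joint arm with a two-finger parallel gripper is mounted at the origin on the work surface. World frame = base frame: x ahead of the robot, y to its left, z up, the work surface at z = 0. Lengths are in m, angles in rad, forces in N, time in s.
With the tool pointing down it reaches from about 0.425 to 0.95 m from the base axis. Payload 3.5 kg.
Tool frame: the origin (TCP) lies midway between the tips of the shut fingers; the grasp point (between the pads) lies 19 mm behind it; z points along the fingers, y is the line along which they close (so a half turn about z gives the same grasp; the last joint's range is limited). The gripper opens to 85 mm and grips with 20 to 120 N. Pads are 22 mm wide; open, the fingers measure 114 mm over their backs; the gripper's body (76 mm by 85 mm) begins 54 mm behind the grasp point. The pads swing forward as they close: fully open they stand 13 mm farther back than shut.
Start: joints at [-1.492, 0.286, 1.577, -0, 1.279, -0.15], TCP at [0.153, -0.657, 0.231] pointing down, gripper open.
Joint ranges: [-2.77, 2.77], [-0.9, 2.22], [0.21, 2.48], [-1.53, 4.67], [0.24, 2.81], [-2.84, 2.84]. Speed limits (rad/s): [2.79, 2.79, 3.14, 3.14, 3.14, 3.14].

INTERFACE

Orientations are given as a unit quaternion [x, y, z, w].
In Python, from plant import ctrl, cams, order gives the robot as it stands.
- The arm moves only by the tool move_arm, never from a script. Its argument "plan" is one flat list of numbers, 7 for each row, row after row: the shift along the world's x, y, z in mm, then the turn, a rotation vector about the world's x, y, z in degrees, then the finger opening in mm, from 0 to 85.4. A call has 1 to 12 rows; each row shifts and turns the commanded pose from where the row before left it; what a row does not reach is not made up. A row lasts 1/10 s, in which the tool goes at most 50 mm and 8.59 degrees, less where a joint would pass 70% of its speed; a pose out of reach is approached as far as the arm can. A call is refused whole if a number of a shift passes 50 or a number of a turn 8.59, either way. A call with a gripper value outside its range is refused whole. The fingers move at their own pace and stop on an object; "newtons" is the grip in N (left out, the last holds). Time passes only in rows, so rows that do not move let the fingers close. It gives the time, the measured TCP pose, the force, the opening and the grip force at its end, in the units of the state.
- ctrl.get_state(): the state, without advancing time (a new reading comes with each control period).
- cams.read_camera(name): name is "scene" or "top" or "wrist"; returns a dict with "color" (420x560x3 uint8, red, green, blue), "fov_y" (degrees; the focal length in pixels is half the picture's height over the tangent of half this angle, whatever the lens; pixels are square), "cx", "cy" (the principal point, pixels), "origin" and "orientation" of the camera in the world; the wrist camera has in their place "T_tool_cam" (4x4, takes a point from camera to tool coordinates, whose origin is the TCP and whose axes are the flange's). Camera axes: x right, y up, looking along -z (the intrinsics and any distortion apply to the point x, -y, -z); pixel columns grow to the right and rows downward; lengths in m; the calibration is good to about 2 mm. A picture is of the moment at which its call begins: read the wrist's pose just before it. There is no depth.
- order.sign_off(): hands the job in; it is judged then, once.
The state is a dict: "time": time; "qpos": joint angles; "dq": joint speeds; "joint_efforts": joint torques, N m; "eef_pos": TCP position; "tcp_rot": TCP orientation; "contact_force": force on the tool from outside, world axes, zero at the start; "wrist_torque": the same for the moment, N m; "opening": opening from 0.0 (shut) to 1.0 (fully open); "finger_force": force on a finger pad.
Only numpy, scipy, OpenCV 4.12 (cv2) and the standard library are available. Lean on these libraries where they do the work, as an engineer would, in place of code of your own. Each camera call takes 0.05 s, during which the arm holds its last target. There are 200 camera calls.

## Working session

There is one attempt and no reset: what is moved stays moved. The work goes in short steps, Python scripts to look and compute and a tool call to move; the robot and the scene stay as the last step left them, time stands still between calls to the robot, and variables do not carry over. Pictures are saved under pics/ and viewed, at most 10 in all, crops included, and the job is handed in when it is done.

Besides the shell and the picture viewer there is one more tool, called after "Emit:" as name(argument=value, ...), one argument or row to a line, values as JSON. move_arm: Moves the arm, as the interface text tells. Its arguments: {"type":"object","properties":{"plan":{"type":"array","items":{"type":"number"}},"newtons":{"type":"number"}},"required":["plan"]}

```bash
ls; mkdir -p pics
python3 - <<'E'
from plant import ctrl,cams
import cv2,json
print(ctrl.get_state())
for n in("scene","top"):
    d=cams.read_camera(n); cv2.imwrite(f"pics/{n}0.png",cv2.cvtColor(d["color"],cv2.COLOR_RGB2BGR))
    print(n,{k:v for k,v in d.items() if k!="color"})
d=cams.read_camera("wrist");print({k:v for k,v in d.items() if k!="color"})
E
```

```text
pics
{'time': 0.0, 'qpos': array([-1.49199095e+00,  2.87209850e-01,  1.57820123e+00, -1.48212061e-06,
        1.27859655e+00, -1.50049127e-01]), 'dq': array([-0.00053864, -0.00085094,  0.00143727,  0.0012395 , -0.00071625,
        0.00105658]), 'joint_efforts': array([-4.76143723e-04, -4.05979764e+01, -2.92630076e+01, -1.58456933e-04,
        5.80456399e-03,  3.14365941e-06]), 'eef_pos': array([ 0.15307495, -0.65672907,  0.2299046 ]), 'tcp_rot': array([ 9.93459593e-01,  1.14177836e-01,  4.22948471e-05, -1.20674440e-03]), 'contact_force': array([ 0.09225264,  0.00170668, -0.05508085]), 'wrist_torque': array([-0.02635398, -0.02885272,  0.08368284]), 'finger_force': 0.0, 'opening': 1.0018842122270006}
scene {'fov_y': 53.9380380708001, 'cx': 275.2352371791377, 'cy': 210.93877649717666, 'origin': array([ 1.51534353, -0.01818131,  0.70592821]), 'orientation': array([0.33818119, 0.32613089, 0.62997511, 0.61838782])}
top {'fov_y': 53.56412280487512, 'cx': 284.166978897156, 'cy': 215.77493965496168, 'origin': array([ 0.45364087, -0.01508759,  1.11961308]), 'orientation': array([ 0.05166707, -0.04654193, -0.70146826,  0.7093001 ])}
{'fov_y': 66.38993502810712, 'cx': 278.8494304022516, 'cy': 211.60177046561822, 'T_tool_cam': array([[ 4.46598604e-04,  9.45843838e-01,  3.24621681e-01,
         8.25738453e-02],
       [ 9.99999466e-01, -7.24899284e-04,  7.36374585e-04,
        -7.52070189e-05],
       [ 9.31813387e-04,  3.24621179e-01, -9.45843656e-01,
        -1.42601728e-01],
       [ 0.00000000e+00,  0.00000000e+00,  0.00000000e+00,
         1.00000000e+00]])}
```

View pics/scene0.png

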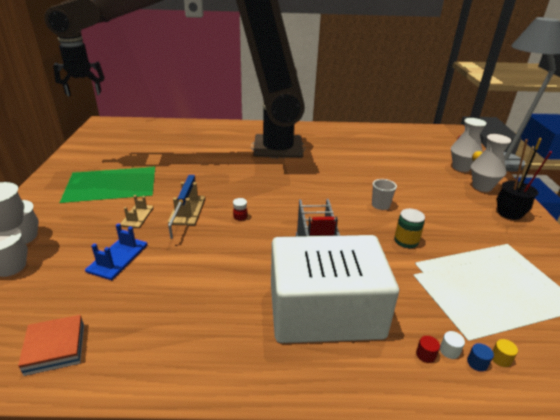

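View pics/top0.png

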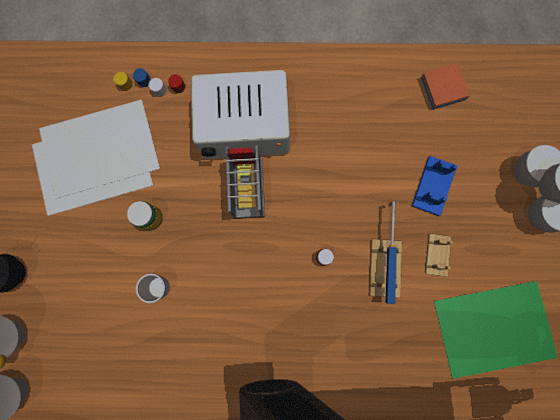

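Candidates for the rest in the top picture: the large wooden rest with the rod at (385,268), a small wooden rest at (438,255), and a blue rest at (434,185). The large wooden one is meant. The rod handle runs (391,300) to (392,248) and its tip is at (392,203). The dryer tunnel is at (245,185) with its mouth at (246,217). The jar is at (325,257), the tin at (143,215) and the cup at (150,288).

```bash
cat > h.py <<'E'
import numpy as np,cv2
from plant import ctrl,cams
from scipy.spatial.transform import Rotation as R
def grab(n,save=None):
    s=ctrl.get_state(); d=cams.read_camera(n)
    if n=="wrist":
        T=np.eye(4);T[:3,:3]=R.from_quat(s["tcp_rot"]).as_matrix();T[:3,3]=s["eef_pos"];T=T@d["T_tool_cam"]
        d["o"],d["M"]=T[:3,3],T[:3,:3]
    else: d["o"],d["M"]=np.array(d["origin"]),R.from_quat(d["orientation"]).as_matrix()
    d["f"]=210/np.tan(np.radians(d["fov_y"]/2))
    if save: cv2.imwrite(save,cv2.cvtColor(d["color"],cv2.COLOR_RGB2BGR))
    return d
def p2w(d,u,v,z):
    r=d["M"]@np.array([(u-d["cx"])/d["f"],-(v-d["cy"])/d["f"],-1]); return d["o"]+r*(z-d["o"][2])/r[2]
def w2p(d,p):
    c=d["M"].T@(np.array(p)-d["o"]); return d["cx"]-d["f"]*c[0]/c[2], d["cy"]+d["f"]*c[1]/c[2]
E
python3 - <<'E'
from h import *
d=grab("top")
im=cv2.cvtColor(d["color"],cv2.COLOR_RGB2BGR)
a=cv2.resize(im[140:230,205:285],(400,450),interpolation=cv2.INTER_CUBIC)
b=cv2.resize(im[195:315,350:430],(400,600),interpolation=cv2.INTER_CUBIC)
o=np.zeros((600,800,3),np.uint8);o[:450,:400]=a;o[:,400:]=b
cv2.imwrite("pics/crop1.png",o)
for n,u,v,z in[("handle back",391,302,.079),("handle front",392,248,.079),("tip end",392.5,203,.067),("mouthL",230,217,.135),("mouthR",264,216,.135),("blockBL",192,75,.15),("blkBR",286,72,.15),("jar",325,257,.055),("tin",141,214,.09),("mug",150,288,.075)]:
    print(n,p2w(d,u,v,z).round(3))
E
```

```text
handle back [ 0.389 -0.271  0.079]
handle front [ 0.521 -0.277  0.079]
tip end [ 0.637 -0.284  0.067]
mouthL [0.587 0.122 0.135]
mouthR [0.59  0.041 0.135]
blockBL [0.938 0.225 0.15 ]
blkBR [ 0.948 -0.008  0.15 ]
jar [ 0.498 -0.112  0.055]
tin [0.598 0.352 0.09 ]
mug [0.415 0.324 0.075]
```

View pics/crop1.png

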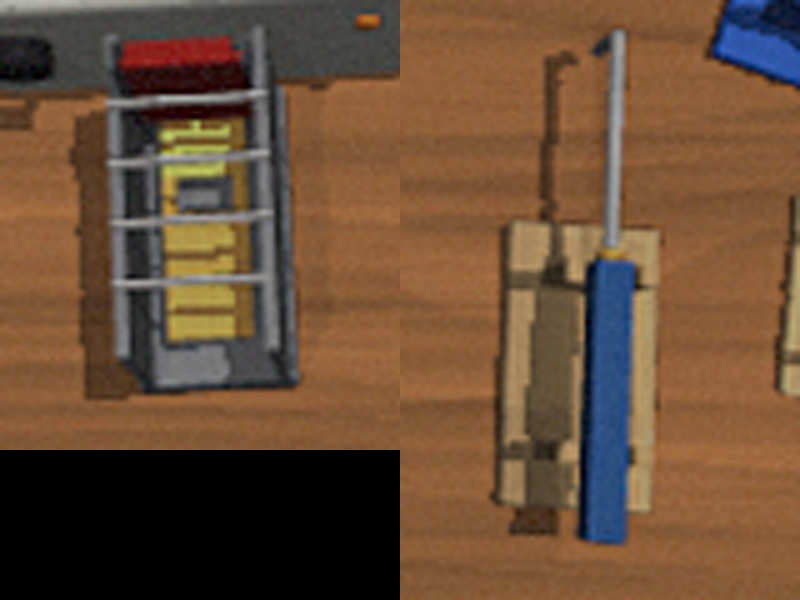

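The crop shows the rod in the large wooden rest, with its handle from (605,540) to (612,262) and its prong end at (617,35). In the tunnel the eye is at (203,195), between the second and third bars. I'm going above the rod now.

Emit:
move_arm(
  plan=[26, 32, -2, 0, 0, -1.35, 85, 26, 32, -2, 0, 0, -1.35, 85, 26, 32, -2, 0, 0, -1.35, 85, 26, 32, -2, 0, 0, -1.35, 85, 26, 32, -2, 0, 0, -1.35, 85, 26, 32, -2, 0, 0, -1.35, 85, 26, 32, -2, 0, 0, -1.35, 85, 26, 32, -2, 0, 0, -1.35, 85, 26, 32, -2, 0, 0, -1.35, 85, 26, 32, -2, 0, 0, -1.35, 85, 26, 32, -2, 0, 0, -1.35, 85, 26, 32, -2, 0, 0, -1.35, 85],
)

```text
time: 1.4
eef_pos: [0.4659, -0.2719, 0.2072]
tcp_rot: [1.0, -0.028, 0.0, 0.0]
contact_force: [0.8, -0.7, 0.0]
opening: 0.995
finger_force: 0.0
```

Emit:
move_arm(
  plan=[0, 0, 0, 0, 0, 0, 85, 0, 0, 0, 0, 0, 0, 85],
)

```text
time: 1.6
eef_pos: [0.4653, -0.2727, 0.2071]
tcp_rot: [1.0, -0.026, -0.0, 0.0]
contact_force: [-0.6, -1.0, 0.1]
opening: 0.998
finger_force: 0.0
```

Run:
```python
from h import *
d=grab("wrist","pics/w1.png")
print(d["o"],w2p(d,[.466,-.2745,.079]),w2p(d,[.389,-.271,.079]),w2p(d,[.521,-.277,.079]))
```

```text
[ 0.54789631 -0.27708151  0.34966204] (np.float64(280.8329929385505), np.float64(199.5407205460912)) (np.float64(281.1153773417225), np.float64(276.5583637052446)) (np.float64(280.59852002734993), np.float64(135.5904782434649))
```

View pics/w1.png

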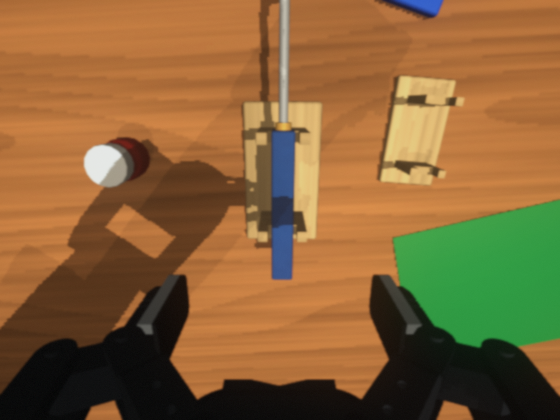

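The wrist view shows the handle from (284,131) to (282,279) in the large rest's notches. The posts are at rows 133 and 225.

Run:
```python
from h import *
d=grab("wrist")
for u,v,z in[(284,131,.079),(282,279,.079),(284.5,2,.071),(283.5,60,.071),(244,103,.012),(321,103,.012),(246,239,.012),(317,239,.012)]: print(p2w(d,u,v,z).round(4))
```

```text
[ 0.5241 -0.2809  0.079 ]
[ 0.3858 -0.2724  0.079 ]
[ 0.6175 -0.2859  0.071 ]
[ 0.578  -0.2832  0.071 ]
[ 0.5476 -0.2431  0.012 ]
[ 0.5435 -0.3198  0.012 ]
[ 0.4002 -0.2324  0.012 ]
[ 0.396  -0.3137  0.012 ]
```

Emit:
move_arm(
  plan=[6, -3, -30, 0, 0, 0, 85, 7, -2, -30, 0, 0, -0.3, 85, 0, 0, -30, 0, 0, 0, 85, 0, 0, -30, 0, 0, 0, 85, 0, 0, -25, 0, 0, 0, 60, 0, 0, -14, 0, 0, 0, 50, 0, 0, 0, 0, 0, 0, 40, 0, 0, 0, 0, 0, 0, 15, 0, 0, 0, 0, 0, 0, 10, 0, 0, 0, 0, 0, 0, 10, 0, 0, 0, 0, 0, 0, 10, 0, 0, 0, 0, 0, 0, 10],
  newtons=70,
)

```text
time: 2.9
eef_pos: [0.479, -0.2793, 0.05]
tcp_rot: [1.0, -0.029, 0.001, 0.001]
contact_force: [-1.5, -0.4, 5.5]
opening: 0.226
finger_force: 69.4
```

Emit:
move_arm(
  plan=[0, 0, 10, 0, 0, 0, 10, 0, 0, 25, 0, 0, 0, 10, 0, 0, 40, 0, 0, 0, 10, 0, 0, 45, 0, 0, 0, 10, 0, 0, 45, 0, 0, 0, 10, 6, 20, 25, 0, 0, 0.6, 10, 6, 40, 10, 0, 0, 0.6, 10, 6, 40, 10, 0, 0, 0.6, 10, 6, 40, 10, 0, 0, 0.6, 10, 6, 40, 10, 0, 0, 0.6, 10, 6, 40, 10, 0, 0, 0.6, 10, 6, 40, 10, 0, 0, 0.6, 10],
)

```text
time: 4.1
eef_pos: [0.5194, -0.0163, 0.2985]
tcp_rot: [1.0, 0.007, -0.0, -0.0]
contact_force: [1.2, -1.0, -1.5]
opening: 0.222
finger_force: 68.8
```

Emit:
move_arm(
  plan=[6, 40, 10, 0, 0, 0.6, 10, 6, 40, 10, 0, 0, 0.6, 10, 6, 40, 10, 0, 0, 0.6, 10, 6, 40, 10, 0, 0, 0.3, 10, 6, 28, 10, 0, 0, 0, 10, 0, 0, 0, 0, 0, 0, 10, 0, 0, 0, 0, 0, 0, 10],
)

```text
time: 4.8
eef_pos: [0.5495, 0.1701, 0.3479]
tcp_rot: [1.0, 0.026, -0.001, 0.0]
contact_force: [-0.3, 0.7, -1.4]
opening: 0.221
finger_force: 68.8
```

Run:
```python
from h import *
d=grab("wrist","pics/w2.png"); t=grab("top","pics/t2.png")
s=ctrl.get_state(); print(s["eef_pos"],s["tcp_rot"],s["contact_force"],s["opening"])
a=d["color"][:,:,::-1]; b=cv2.resize(t["color"][60:240,160:300,::-1],None,fx=1.7,fy=2.33)
o=np.zeros((420,800,3),np.uint8);o[:,:560]=a;h,w=b.shape[:2];o[:min(h,420),560:560+min(w,240)]=b[:420,:240]
cv2.imwrite("pics/c2.png",o)
```

```text
[0.54952748 0.16889073 0.34737736] [ 9.99684760e-01  2.50873325e-02 -9.75794078e-04  2.33541240e-04] [-0.02527625 -1.01896046 -1.70262153] 0.22214392099423852
```

View pics/c2.png

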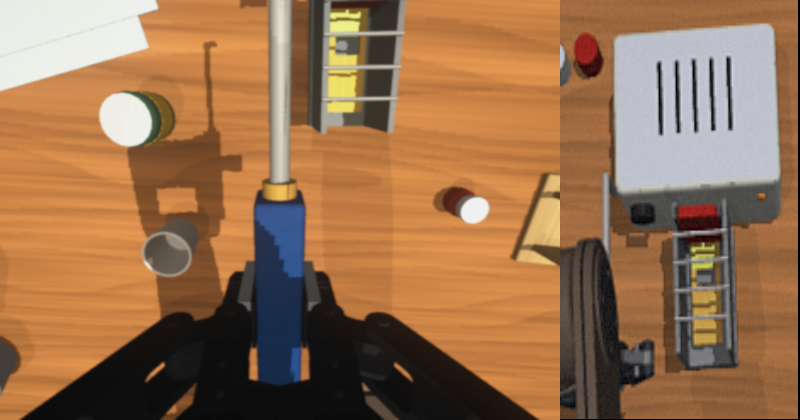

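The wrist view shows the tunnel with its bars at rows 33, 67 and 99, around columns 321 to 403. The eye is at about (342,46) and the catch's front end at row 112. The cup is at (168,253) and the tin at (130,118).

Run:
```python
from h import *
d=grab("wrist")
c=[]
for dx,l,r in[(35,(321,99),(398,99.5)),(65,(322,67),(400,67.5)),(95,(324,32.5),(403,33.5))]:
    a,b=p2w(d,*l,.137),p2w(d,*r,.137); m=(a+b)/2; c.append((dx,m)); print(dx,a.round(4),b.round(4),m.round(4),np.linalg.norm(a-b))
v=c[2][1]-c[0][1]; print("yaw",np.degrees(np.arctan2(v[1],v[0])),np.linalg.norm(v))
for z in(.053,.058,.063): print("eye",p2w(d,342,46,z).round(4),"catchfront",p2w(d,346,112,z).round(4), "catch edges", p2w(d,329,75,z).round(4),p2w(d,367,75,z).round(4))
print("mouth floor",p2w(d,318,132,.03),p2w(d,393,132,.03))
t=grab("top")
print("topcam eye",p2w(t,245.6,179,.058))
for k,(l,r) in{35:((112,283),(268,277)),65:((112,221),(270,213)),95:((108,161),(270,152)),125:((108,102),(267,93))}.items():
    a=[p2w(t,205+q[0]/5,140+q[1]/5,.137) for q in(l,r)]; print(k,((a[0]+a[1])/2).round(4))
# colour detection of eye region rows
im=d["color"][20:125,300:420].astype(int); y=(im[:,:,0]>150)&(im[:,:,1]>130)&(im[:,:,2]<110)
print([ (20+i,300+np.flatnonzero(r).min(),300+np.flatnonzero(r).max(),int(r.sum())) for i,r in enumerate(y) if r.any()][::3])
# rod shaft in view: compare with tool axis
for q in [(280,5),(280,170)]: print(p2w(d,*q,ctrl.get_state()["eef_pos"][2]+.019+.004))
```

```text
35 [0.6361 0.1296 0.137 ] [0.6397 0.0497 0.137 ] [0.6379 0.0896 0.137 ] 0.07991377771342231
65 [0.6665 0.1314 0.137 ] [0.67   0.0529 0.137 ] [0.6682 0.0922 0.137 ] 0.07853687048681633
95 [0.6972 0.1324 0.137 ] [0.7003 0.0553 0.137 ] [0.6988 0.0938 0.137 ] 0.0771239796469564
yaw 3.930271873100276 0.060997691925625735
eye [0.6992 0.0993 0.053 ] catchfront [0.6228 0.0853 0.053 ] catch edges [0.6659 0.1118 0.053 ] [0.6683 0.0642 0.053 ]
eye [0.6985 0.1001 0.058 ] catchfront [0.6229 0.0863 0.058 ] catch edges [0.6655 0.1125 0.058 ] [0.6679 0.0655 0.058 ]
eye [0.6977 0.101  0.063 ] catchfront [0.623  0.0873 0.063 ] catch edges [0.6651 0.1133 0.063 ] [0.6675 0.0667 0.063 ]
mouth floor [0.59376712 0.11650985 0.03      ] [0.59906846 0.01195941 0.03      ]
topcam eye [0.69797578 0.09527991 0.058     ]
35 [0.638  0.0923 0.137 ]
65 [0.6689 0.0926 0.137 ]
95 [0.6988 0.0943 0.137 ]
125 [0.7282 0.0958 0.137 ]
[(20, np.int64(334), np.int64(357), 16), (23, np.int64(357), np.int64(357), 1), (26, np.int64(357), np.int64(402), 2), (29, np.int64(357), np.int64(402), 2), (32, np.int64(403), np.int64(404),
[... 581 characters left out ...]
), np.int64(419), 50), (80, np.int64(327), np.int64(397), 30), (83, np.int64(327), np.int64(355), 29), (86, np.int64(327), np.int64(399), 31), (89, np.int64(327), np.int64(396), 29), (92, np.int64(327), np.int64(354), 28), (95, np.int64(327), np.int64(405), 31), (98, np.int64(397), np.int64(419), 23), (101, np.int64(327), np.int64(419), 52), (104, np.int64(327), np.int64(419), 53), (107, np.int64(326), np.int64(419), 53), (110, np.int64(327), np.int64(419), 49), (113, np.int64(394), np.int64(419), 26), (116, np.int64(394), np.int64(419), 26), (119, np.int64(394), np.int64(419), 26), (122, np.int64(394), np.int64(419), 26)]
[0.66134218 0.17415969 0.37055029]
[0.60767864 0.17137743 0.37055029]
```

Emit:
move_arm(
  plan=[-15, -14.5, -20, 0, 0, 0, 10, -15, -14.5, -24, 0, 0, 0, 10, -15, -14.5, -24, 0, 0, 0, 10, -15, -14.5, -24, 0, 0, 0, 10, -15, -14.5, -24, 0, 0, 0, 10, -15, -14.5, -24, 0, 0, 0, 10, 0, 0, 0, 0, 0, 0, 10, 0, 0, 0, 0, 0, 0, 10],
)

```text
time: 5.8
eef_pos: [0.4602, 0.082, 0.2084]
tcp_rot: [1.0, 0.024, 0.0, -0.0]
contact_force: [1.0, 0.1, -0.5]
opening: 0.221
finger_force: 68.8
```

Run:
```python
from h import *
t=grab("top"); s=grab("scene"); w=grab("wrist"); st=ctrl.get_state(); print(st["eef_pos"],st["tcp_rot"],st["contact_force"])
tip=st["eef_pos"]+[.1608,.0081,-.028]; el=tip+[0,0,.045]
print("pred top elbow",w2p(t,el),"tip",w2p(t,tip),"scene elbow",w2p(s,el),"tip",w2p(s,tip))
o=np.zeros((600,800,3),np.uint8)
o[:600,:400]=cv2.resize(t["color"][130:250,205:285,::-1],(400,600),interpolation=cv2.INTER_CUBIC)
o[:500,400:]=cv2.resize(s["color"][150:250,270:350,::-1],(400,500),interpolation=cv2.INTER_CUBIC)
cv2.imwrite("pics/c3.png",o)
```

```text
[0.46178619 0.0826945  0.2103588 ] [9.99677153e-01 2.53384269e-02 1.88495477e-03 1.17119025e-05] [-0.26809608 -0.71052761 -1.42861145]
pred top elbow (np.float64(239.18476965169913), np.float64(195.26070766105184)) tip (np.float64(241.4165091703903), np.float64(198.9448899001688)) scene elbow (np.float64(317.7205705030422), np.float64(170.2685937089239)) tip (np.float64(316.27901475063715), np.float64(186.15383336315824))
```

View pics/c3.png

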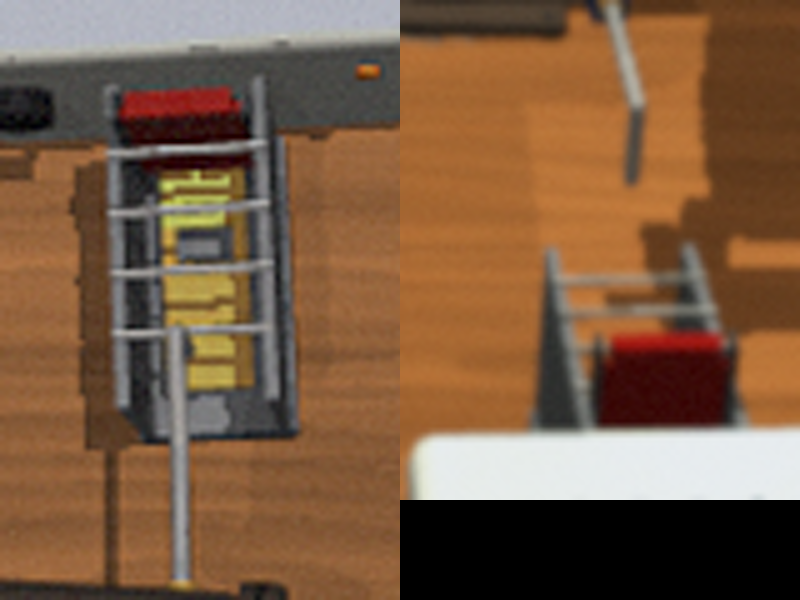

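The crops show the prong's elbow at top-view pixel (240.4,196) and the tip in the scene view at (316.4,187). Both are within about 2 mm of the prediction. I'm lowering it between the mouth and the first bar.

Emit:
move_arm(
  plan=[0, 0, -25, 0, 0, 0, 10, 0, 0, -25, 0, 0, 0, 10, 0, 0, -20, 0, 0, 0, 10, 0, 0, -15, 0, 0, 0, 10, 0, 0, -12, 0, 0, 0, 10, 0, 0, -8, 0, 0, 0, 10, 0, 0, 0, 0, 0, 0, 10, 0, 0, 0, 0, 0, 0, 10],
)

```text
time: 6.75
eef_pos: [0.4608, 0.0827, 0.104]
tcp_rot: [1.0, 0.025, 0.001, 0.0]
contact_force: [-0.8, -0.4, -1.9]
opening: 0.225
finger_force: 68.9
```

Run:
```python
from h import *
t=grab("top"); s=grab("scene"); st=ctrl.get_state(); print(st["eef_pos"],st["tcp_rot"],st["contact_force"])
o=np.zeros((600,800,3),np.uint8)
o[:600,:400]=cv2.resize(t["color"][130:250,205:285,::-1],(400,600),interpolation=cv2.INTER_CUBIC)
o[:500,400:]=cv2.resize(s["color"][150:250,270:350,::-1],(400,500),interpolation=cv2.INTER_CUBIC)
cv2.imwrite("pics/c4.png",o)
```

```text
[0.46097911 0.08263093 0.10435068] [9.99676630e-01 2.54086052e-02 1.01784324e-03 3.68746780e-05] [-0.79175425  0.56658841 -1.32848077]
```

View pics/c4.png

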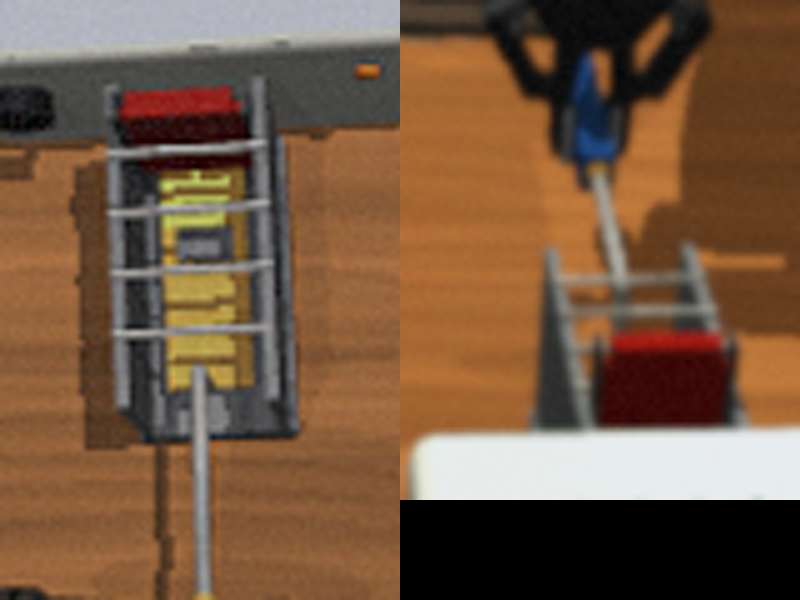

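Run:
```python
from h import *
t=grab("top")
print("elbow end",p2w(t,205+198.5/5,130+367/5,.125),"eye",p2w(t,205+203/5,130+244/5,.058),"mouth tops",p2w(t,205+122/5,130+405/5,.135),p2w(t,205+274/5,130+398/5,.135))
d=t["color"][130:250,205:285]
print(d[66:80,39].tolist()); print(d[40:56,40].tolist())
```

```text
elbow end [0.62203707 0.08902187 0.125     ] eye [0.69850948 0.09529294 0.058     ] mouth tops [0.60150383 0.12419287 0.135     ] [0.60566549 0.05140881 0.135     ]
[[126, 123, 124], [169, 147, 79], [186, 158, 75], [180, 157, 77], [190, 165, 82], [141, 110, 47], [106, 86, 64], [142, 141, 149], [159, 158, 164], [156, 155, 158], [158, 159, 159], [157, 154, 155], [159, 156, 153], [162, 158, 154]]
[[157, 157, 74], [158, 153, 155], [147, 146, 108], [174, 180, 86], [196, 202, 101], [113, 111, 59], [59, 59, 65], [66, 66, 69], [116, 114, 114], [121, 121, 123], [108, 112, 110], [65, 70, 72], [73, 65, 47], [165, 162, 165], [123, 116, 103], [166, 144, 66]]
```

Emit:
move_arm(
  plan=[10, 0.6, -2, 0, 0, 0, 10, 14, 0.9, 0, 0, 0, 0, 10, 14, 0.9, 0, 0, 0, 0, 10, 14, 0.9, 0, 0, 0, 0, 10, 14, 0.9, 0, 0, 0, 0, 10, 12, 0.8, 0, 0, 0, 0, 10, 0, 0, 0, 0, 0, 0, 10, 0, 0, 0, 0, 0, 0, 10],
)

```text
time: 7.7
eef_pos: [0.5381, 0.0876, 0.1011]
tcp_rot: [1.0, 0.025, -0.0, -0.0]
contact_force: [-0.5, -0.4, -0.9]
opening: 0.222
finger_force: 68.9
```

Emit:
move_arm(
  plan=[0, 0, -4, 0, 0, 0, 10, 0, 0, -4, 0, 0, 0, 10, 0, 0, -3, 0, 0, 0, 10, 0, 0, 0, 0, 0, 0, 10],
)

```text
time: 8.1
eef_pos: [0.5373, 0.0876, 0.0895]
tcp_rot: [1.0, 0.025, -0.001, -0.0]
contact_force: [0.5, -0.2, -0.6]
opening: 0.221
finger_force: 68.9
```

Emit:
move_arm(
  plan=[0, 0, -2, 0, 0, 0, 10, 0, 0, -2, 0, 0, 0, 10, 0, 0, -2, 0, 0, 0, 10, 0, 0, 0, 0, 0, 0, 10],
)

```text
time: 8.5
eef_pos: [0.5379, 0.0876, 0.084]
tcp_rot: [1.0, 0.025, -0.0, -0.0]
contact_force: [-0.2, -0.0, -1.6]
opening: 0.218
finger_force: 68.9
```

Emit:
move_arm(
  plan=[0, 0, -2, 0, 0, 0, 10, 0, 0, -2, 0, 0, 0, 10, 0, 0, 0, 0, 0, 0, 10],
)

```text
time: 8.8
eef_pos: [0.5378, 0.0876, 0.0799]
tcp_rot: [1.0, 0.025, -0.0, -0.0]
contact_force: [0.5, -0.5, -1.5]
opening: 0.219
finger_force: 68.9
```

Emit:
move_arm(
  plan=[0, 0, -2, 0, 0, 0, 10, 0, 0, -2, 0, 0, 0, 10, 0, 0, 0, 0, 0, 0, 10],
)

```text
time: 9.1
eef_pos: [0.5378, 0.0876, 0.0759]
tcp_rot: [1.0, 0.025, -0.0, -0.0]
contact_force: [0.4, -0.6, -1.1]
opening: 0.221
finger_force: 68.9
```

Emit:
move_arm(
  plan=[0, 0, -3, 0, 0, 0, 10, 0, 0, -3, 0, 0, 0, 10, 0, 0, 0, 0, 0, 0, 10],
)

```text
time: 9.4
eef_pos: [0.5376, 0.0876, 0.0697]
tcp_rot: [1.0, 0.025, -0.001, -0.0]
contact_force: [-0.0, 0.5, -1.9]
opening: 0.226
finger_force: 68.9
```

Emit:
move_arm(
  plan=[-2, -0.1, 0, 0, 0, 0, 10, -2, -0.1, 0, 0, 0, 0, 10, -2, -0.1, 0, 0, 0, 0, 10, 0, 0, 0, 0, 0, 0, 10],
)

```text
time: 9.8
eef_pos: [0.5323, 0.0873, 0.0705]
tcp_rot: [1.0, 0.025, 0.001, -0.0]
contact_force: [1.6, 0.5, -2.0]
opening: 0.222
finger_force: 68.7
```

Emit:
move_arm(
  plan=[-2, -0.1, 0, 0, 0, 0, 10, -2, -0.1, 0, 0, 0, 0, 10, -2, -0.1, 0, 0, 0, 0, 10, 0, 0, 0, 0, 0, 0, 10],
)

```text
time: 10.2
eef_pos: [0.5262, 0.087, 0.0705]
tcp_rot: [1.0, 0.025, 0.0, 0.0]
contact_force: [3.2, 0.5, -2.4]
opening: 0.221
finger_force: 68.6
```

Emit:
move_arm(
  plan=[-4, -0.2, 0, 0, 0, 0, 10, -4, -0.2, 0, 0, 0, 0, 10, -4, -0.2, 0, 0, 0, 0, 10, -4, -0.2, 0, 0, 0, 0, 10, -4, -0.2, 0, 0, 0, 0, 10, -4, -0.2, 0, 0, 0, 0, 10, 0, 0, 0, 0, 0, 0, 10],
)

```text
time: 10.9
eef_pos: [0.5013, 0.0857, 0.0703]
tcp_rot: [1.0, 0.025, -0.001, 0.0]
contact_force: [1.1, -0.8, -0.6]
opening: 0.22
finger_force: 68.8
```

```bash
cat > sh.py <<'E'
from h import *
s=grab("scene"); im=s["color"][205:245,290:345].astype(int)
m=(im[:,:,0]>70)&(im[:,:,1]<40)&(im[:,:,2]<50); b=m&(im[:,:,0]>130)
r=np.flatnonzero(m.sum(1)>5); print("red rows",205+r.min(),205+r.max(),m.sum(),"bright rows",[(205+i,int(k)) for i,k in enumerate(b.sum(1)) if k])
st=ctrl.get_state(); print(st["time"],st["eef_pos"].round(4),st["contact_force"].round(1))
E
python3 sh.py
```

```text
red rows 217 220 88 bright rows [(217, 16), (218, 20), (219, 16)]
10.95 [0.5013 0.0858 0.0703] [ 0.3 -0.7 -1.3]
```

Run:
```python
from h import *
t=grab("top")["color"]; o=cv2.imread("pics/top0.png")[:,:,::-1]
for n,i in(("old",o),("new",t)):
    c=i[165:222,236:258].astype(int); m=(c[:,:,0]-c[:,:,2]>60)&(c[:,:,1]-c[:,:,2]>40); print(n,[(165+k,int(v)) for k,v in enumerate(m.sum(1))])
```

```text
old [(165, 16), (166, 17), (167, 17), (168, 10), (169, 15), (170, 11), (171, 0), (172, 0), (173, 16), (174, 16), (175, 5), (176, 4), (177, 5), (178, 5), (179, 4), (180, 3), (181, 4), (182, 3), (183, 0), (184, 0), (185, 16), (186, 16), (187, 16), (188, 16), (189, 17), (190, 15), (191, 10), (192, 15), (193, 17), (194, 14), (195, 0), (196, 0), (197, 16), (198, 17), (199, 16), (200, 17), (201, 17), (202, 8), (203, 16), (204, 16), (205, 16), (206, 16), (207, 10), (208, 0), (209, 0), (210, 0), (211, 0), (212, 0), (213, 0), (214, 0), (215, 0), (216, 0), (217, 0), (218, 0), (219, 8), (220, 10), (221, 0)]
new [(165, 11), (166, 16), (167, 16), (168, 11), (169, 15), (170, 13), (171, 0), (172, 0), (173, 16), (174, 17), (175, 16), (176, 17), (177, 17), (178, 16), (179, 11), (180, 11), (181, 16), (182, 12), (183, 0), (184, 0), (185, 17), (186, 16), (187, 4), (188, 4), (189, 4), (190, 5), (191, 3), (192, 4), (193, 5), (194, 8), (195, 0), (196, 0), (197, 11), (198, 13), (199, 13), (200, 13), (201, 12), (202, 8), (203, 12), (204, 13), (205, 12), (206, 12), (207, 12), (208, 11), (209, 12), (210, 11), (211, 9), (212, 9), (213, 11), (214, 8), (215, 12), (216, 12), (217, 12), (218, 13), (219, 12), (220, 1), (221, 0)]
```

Emit:
move_arm(
  plan=[-3, -0.1, 0, 0, 0, 0, 10, -3, -0.2, 0, 0, 0, 0, 10, -3, -0.1, 0, 0, 0, 0, 10, 0, 0, 0, 0, 0, 0, 10, 0, 0, 0, 0, 0, 0, 10, 0, 0, 0, 0, 0, 0, 10, 0, 0, 0, 0, 0, 0, 10],
)

```text
time: 11.7
eef_pos: [0.4927, 0.0854, 0.0702]
tcp_rot: [1.0, 0.025, -0.001, -0.0]
contact_force: [1.1, -0.2, -0.9]
opening: 0.219
finger_force: 68.8
```

```bash
python3 sh.py
```

```text
red rows 217 220 89 bright rows [(217, 15), (218, 20), (219, 17)]
11.75 [0.4927 0.0855 0.0702] [-0.3  0.  -0.9]
```

Emit:
move_arm(
  plan=[-1.5, -0.1, 0, 0, 0, 0, 10, -1.5, -0.1, 0, 0, 0, 0, 10, 0, 0, 0, 0, 0, 0, 10, 0, 0, 0, 0, 0, 0, 10, 0, 0, 0, 0, 0, 0, 10, 0, 0, 0, 0, 0, 0, 10, 0, 0, 0, 0, 0, 0, 10],
)

```text
time: 12.45
eef_pos: [0.4899, 0.0852, 0.0702]
tcp_rot: [1.0, 0.025, -0.0, -0.0]
contact_force: [2.0, 0.3, -1.8]
opening: 0.222
finger_force: 68.7
```

```bash
python3 sh.py
```

```text
red rows 224 228 81 bright rows [(224, 6), (225, 11), (226, 20)]
12.5 [0.4899 0.0852 0.0703] [ 1.7 -1.3 -2.1]
```

Emit:
move_arm(
  plan=[0, 0, 0, 0, 0, 0, 10, 0, 0, 0, 0, 0, 0, 10, 0, 0, 0, 0, 0, 0, 10, 0, 0, 0, 0, 0, 0, 10],
)

```text
time: 12.9
eef_pos: [0.4899, 0.0852, 0.0702]
tcp_rot: [1.0, 0.025, -0.0, -0.0]
contact_force: [1.1, 0.4, -2.5]
opening: 0.218
finger_force: 68.7
```

```bash
python3 sh.py
python3 - <<'E'
from h import *
s=grab("scene"); a=np.array([.0892+.603*0,0,0])
p=np.array([.603,.0892,0])+.137*np.array([.9987,.05,0])
for z in(.160,.138): print(w2p(s,p+[0,0,z]))
E
```

```text
red rows 224 228 83 bright rows [(224, 6), (225, 11), (226, 20)]
12.95 [0.49   0.0852 0.0702] [ 1.1  0.2 -1.6]
(np.float64(321.67713713927174), np.float64(220.5314500877187))
(np.float64(320.86870400773967), np.float64(228.24018116531704))
```

Emit:
move_arm(
  plan=[2, 0.1, 0, 0, 0, 0, 10, 2, 0.1, 0, 0, 0, 0, 10, 0, 0, 0, 0, 0, 0, 10, 0, 0, 5, 0, 0, 0, 10, 0, 0, 8, 0, 0, 0, 10, 0, 0, 10, 0, 0, 0, 10, 0, 0, 8, 0, 0, 0, 10, 0, 0, 1, 0, 0, 0, 10, 0, 0, 0, 0, 0, 0, 10],
)

```text
time: 13.9
eef_pos: [0.4945, 0.0854, 0.103]
tcp_rot: [1.0, 0.025, 0.001, 0.0]
contact_force: [-0.4, 0.1, -0.8]
opening: 0.221
finger_force: 68.8
```

Emit:
move_arm(
  plan=[-8, -0.4, 0, 0, 0, 0, 10, -9, -0.5, 0, 0, 0, 0, 10, -9, -0.5, 0, 0, 0, 0, 10, -7, -0.3, 0, 0, 0, 0, 10, 0, 0, 0, 0, 0, 0, 10, 0, 0, 0, 0, 0, 0, 10],
)

```text
time: 14.5
eef_pos: [0.4611, 0.0837, 0.1024]
tcp_rot: [1.0, 0.025, 0.0, -0.0]
contact_force: [-0.3, 0.6, -1.2]
opening: 0.224
finger_force: 68.8
```

Emit:
move_arm(
  plan=[0, 0, 15, 0, 0, 0, 10, 0, 0, 30, 0, 0, 0, 10, 0, 0, 30, 0, 0, 0, 10, 0, 0, 30, 0, 0, 0, 10, 2, -20, 0, 0, 0, -0.6, 10, 2, -39, 0, 0, 0, -0.7, 10, 2, -39, 0, 0, 0, -0.7, 10, 2, -39, 0, 0, 0, -0.7, 10, 2, -39, 0, 0, 0, -0.7, 10, 2, -39, 0, 0, 0, -0.7, 10, 2, -39, 0, 0, 0, -0.7, 10, 2, -39, 0, 0, 0, -0.7, 10],
)

```text
time: 15.7
eef_pos: [0.4773, -0.2112, 0.2075]
tcp_rot: [1.0, -0.023, 0.0, 0.0]
contact_force: [-0.2, 0.1, -1.3]
opening: 0.222
finger_force: 68.9
```

Emit:
move_arm(
  plan=[2, -39, 0, 0, 0, -0.7, 10, 0, -31, 0, 0, 0, 0, 10, 0, 0, 0, 0, 0, 0, 10, 0, 0, 0, 0, 0, 0, 10, 0, 0, 0, 0, 0, 0, 10],
)

```text
time: 16.2
eef_pos: [0.4791, -0.2784, 0.207]
tcp_rot: [1.0, -0.028, -0.0, -0.0]
contact_force: [0.6, 0.4, -0.8]
opening: 0.227
finger_force: 68.9
```

Run:
```python
from h import *
w=grab("wrist"); t=grab("top"); s=grab("scene"); st=ctrl.get_state(); print(st["eef_pos"],st["tcp_rot"],st["contact_force"],st["opening"])
o=np.zeros((600,800,3),np.uint8)
o[:360,:480]=cv2.resize(w["color"][:,:,::-1],(480,360))
o[:360,480:]=cv2.resize(t["color"][190:325,340:460,::-1],(320,360),interpolation=cv2.INTER_CUBIC)
o[360:,:400]=cv2.resize(s["color"][190:250,270:370,::-1],(400,240),interpolation=cv2.INTER_CUBIC)
o[360:,400:]=cv2.resize(t["color"][140:230,180:330,::-1],(400,240),interpolation=cv2.INTER_CUBIC)
cv2.imwrite("pics/c5.png",o)
for p in([.5476,-.2431,.012],[.5435,-.3198,.012]): print(w2p(w,p))
```

```text
[ 0.47928346 -0.27812492  0.20733745] [ 9.99609862e-01 -2.79304886e-02 -1.16642369e-05 -1.05344729e-04] [ 0.03906947  0.970451   -0.99887075] 0.21826490474838658
(np.float64(240.3546839641365), np.float64(118.20522309630395))
(np.float64(316.3324326868411), np.float64(117.97751012124203))
```

View pics/c5.png

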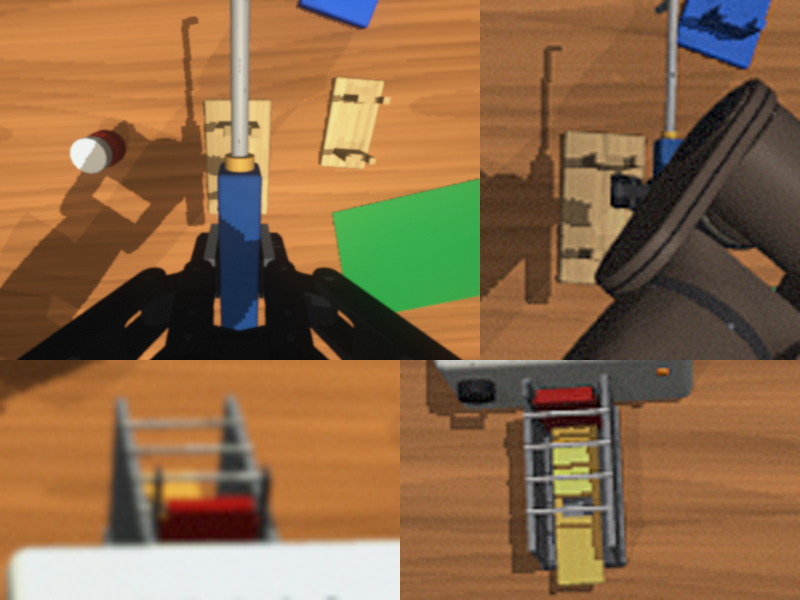

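The composite shows the shutter down, the catch drawn out and the rod hanging straight over its rest. I'm lowering the rod into the notches.

Emit:
move_arm(
  plan=[0, -1, -20, 0, 0, -0.1, 10, 0, 0, -35, 0, 0, 0, 10, 0, 0, -35, 0, 0, 0, 10, 0, 0, -30, 0, 0, 0, 10, 0, 0, -16, 0, 0, 0, 10, 0, 0, -10, 0, 0, 0, 10, 0, 0, -5, 0, 0, 0, 10, 0, 0, 0, 0, 0, 0, 10, 0, 0, 0, 0, 0, 0, 10],
)

```text
time: 17.25
eef_pos: [0.4797, -0.2804, 0.0573]
tcp_rot: [1.0, -0.029, 0.0, 0.0]
contact_force: [-0.4, 1.3, -1.6]
opening: 0.221
finger_force: 68.8
```

Emit:
move_arm(
  plan=[0, 0, -2, 0, 0, 0, 10, 0, 0, -1, 0, 0, 0, 10, 0, 0, 0, 0, 0, 0, 10, 0, 0, 0, 0, 0, 0, 10],
)

```text
time: 17.65
eef_pos: [0.4796, -0.2804, 0.0538]
tcp_rot: [1.0, -0.03, 0.001, 0.0]
contact_force: [0.5, 2.7, 1.5]
opening: 0.22
finger_force: 69.1
```

Emit:
move_arm(
  plan=[0, 1, 0, 0, 0, 0, 10, 0, 0, -1, 0, 0, 0, 10, 0, 0, 0, 0, 0, 0, 10, 0, 0, 0, 0, 0, 0, 10],
)

```text
time: 18.05
eef_pos: [0.4789, -0.2794, 0.0521]
tcp_rot: [1.0, -0.03, -0.0, 0.0]
contact_force: [-0.2, 0.3, -1.0]
opening: 0.226
finger_force: 69.0
```

Emit:
move_arm(
  plan=[0, 0, -1, 0, 0, 0, 10, 0, 0, -1, 0, 0, 0, 10, 0, 0, 0, 0, 0, 0, 10, 0, 0, 0, 0, 0, 0, 10],
)

```text
time: 18.45
eef_pos: [0.4791, -0.2793, 0.0502]
tcp_rot: [1.0, -0.03, -0.0, -0.0]
contact_force: [0.1, 0.6, -1.6]
opening: 0.223
finger_force: 69.0
```

Emit:
move_arm(
  plan=[0, 0, -0.5, 0, 0, 0, 10, 0, 0, 0, 0, 0, 0, 10, 0, 0, 0, 0, 0, 0, 10],
)

```text
time: 18.75
eef_pos: [0.4792, -0.2793, 0.05]
tcp_rot: [1.0, -0.03, 0.0, 0.0]
contact_force: [-0.4, 0.3, 0.8]
opening: 0.221
finger_force: 69.3
```

Emit:
move_arm(
  plan=[0, 0, -0.5, 0, 0, 0, 10, 0, 0, 0, 0, 0, 0, 10, 0, 0, 0, 0, 0, 0, 10],
)

```text
time: 19.05
eef_pos: [0.4792, -0.2794, 0.05]
tcp_rot: [1.0, -0.03, -0.0, 0.0]
contact_force: [-2.4, 1.8, 5.3]
opening: 0.22
finger_force: 69.8
```

Emit:
move_arm(
  plan=[0, 0, 0.5, 0, 0, 0, 10, 0, 0, 0, 0, 0, 0, 22, 0, 0, 0, 0, 0, 0, 26, 0, 0, 0, 0, 0, 0, 40, 0, 0, 0, 0, 0, 0, 60, 0, 0, 0, 0, 0, 0, 60, 0, 0, 20, 0, 0, 0, 70, 0, 0, 35, 0, 0, 0, 85, 0, 0, 45, 0, 0, 0, 85, 0, 0, 45, 0, 0, 0, 85, 0, 0, 0, 0, 0, 0, 85, 0, 0, 0, 0, 0, 0, 85],
)

```text
time: 20.25
eef_pos: [0.4797, -0.2798, 0.1964]
tcp_rot: [1.0, -0.03, 0.001, 0.001]
contact_force: [0.1, -0.1, -0.4]
opening: 0.997
finger_force: 0.0
```

```bash
python3 - <<'E'
from h import *
w=grab("wrist"); t=grab("top"); s=grab("scene"); st=ctrl.get_state(); print(st["eef_pos"],st["contact_force"],st["opening"])
o=np.zeros((600,800,3),np.uint8)
o[:360,:480]=cv2.resize(w["color"][:,:,::-1],(480,360))
o[:360,480:]=cv2.resize(s["color"][150:285,80:200,::-1],(320,360),interpolation=cv2.INTER_CUBIC)
o[360:,:400]=cv2.resize(s["color"][190:250,270:370,::-1],(400,240),interpolation=cv2.INTER_CUBIC)
o[360:,400:]=cv2.resize(t["color"][140:310,100:350,::-1],(400,240),interpolation=cv2.INTER_CUBIC)
cv2.imwrite("pics/c6.png",o)
E
python3 sh.py
```

```text
[ 0.47811994 -0.27843495  0.1925564 ] [-0.2674404  -0.04006906 -1.08331067] 0.9960951138423377
red rows 224 228 82 bright rows [(224, 7), (225, 10), (226, 20), (227, 1)]
20.45 [ 0.4781 -0.2785  0.1925] [0.1 0.3 0.3]
```

View pics/c6.png

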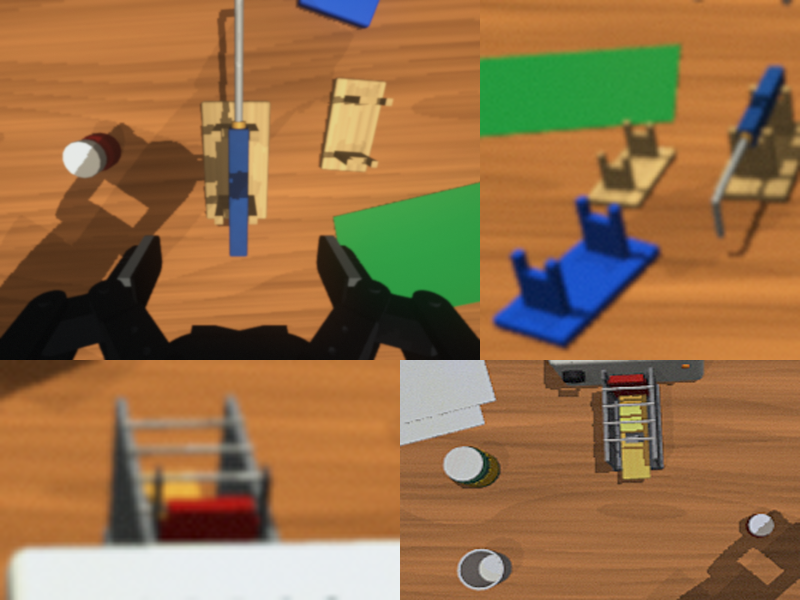

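The last composite shows the rod lying in both notches, prong down, with the handle from (239,126) to (238,255). The shutter is down, and the jar, tin and cup have not moved.

```bash
python3 -c "
from plant import order
print(order.sign_off())"
```

```text
the job is handed in; nothing more can be done
None
```

The catch was drawn about 40 mm until the shutter dropped to what the camera shows as fully shut, the rod is back in its rest prong down, and the job was handed in at about 20 s of robot time.

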